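# Tighten the service panel of the forms printer

### The arm

A 7-joint arm with a two-finger parallel gripper is mounted at the origin on the work surface. World frame = base frame: x ahead of the robot, y to its left, z up, the work surface at z = 0. Lengths are in m, angles in degrees, forces in N, time in s.
With the tool pointing down it reaches from about 0.35 to 0.9 m from the base axis. Payload 8.1 kg.
Tool frame: the origin (TCP) lies midway between the tips of the shut fingers; the grasp point (between the pads) lies 19 mm behind it; z points along the fingers, y is the line along which they close (so a half turn about z gives the same grasp; the last joint's range is limited). The gripper opens to 85 mm and grips with 20 to 120 N. Pads are 22 mm wide; open, the fingers measure 114 mm over their backs; the gripper's body (76 mm by 85 mm) begins 54 mm behind the grasp point. The pads swing forward as they close: fully open they stand 13 mm farther back than shut.
Start: joints at [-75.779, 24.895, 1.432, 90.138, -0.665, 64.973, -4.303], TCP at [0.215, 0.587, 0.231] pointing down, gripper open.
Joint ranges: [-149.89, 149.89], [-25.12, 119.58], [-72.63, 75.52], [4.76, 147.25], [-75.54, 255.54], [6.69, 114.76], [-157.13, 157.13]. Speed limits (degrees/s): [127.2, 127.2, 172.46, 172.46, 180, 180, 180].

### API

Orientations are given as [roll, pitch, yaw] about the fixed x, y, z axes, in that order (R = Rz(yaw) Ry(pitch) Rx(roll)).
In Python, from rig import r, imaging gives the robot as it stands.
- The arm moves only by the shell command python3 -m jog 'ROWS' [FORCE]. ROWS is JSON, a list of rows, each a list of 7 numbers: the shift along the world's x, y, z in units of 40 mm (1.0 is 40 mm), then the turn, a rotation vector about the world's x, y, z in units of 6 degrees (1.0 is 6 degrees), then the opening, from 0 (shut) to 1 (fully open). In form: [[x, y, z, wx, wy, wz, jaw], ...]. A call has 1 to 10 rows; each row shifts and turns the commanded pose from where the row before left it; what a row does not reach is not made up. A row lasts 1/12 s, in which the tool goes at most 41.7 mm and 7.16 degrees, less where a joint would pass 70% of its speed; a pose out of reach is approached as far as the arm can. A call with a number of a shift or a turn outside -1 to 1 is refused whole. A call with a gripper value outside its range is refused whole. The fingers move at their own pace and stop on an object; FORCE is the grip in N (left out, the last holds). Time passes only in rows, so rows that do not move let the fingers close. It gives the time, the measured TCP pose, the force, the opening and the grip force at its end, in the units of the state.
- r.sense(): the state, without advancing time (a new reading comes with each control period).
- imaging.camera(name): name is "scene" or "top" or "wrist"; returns the picture (420x560x3 uint8, blue, green, red); there is no depth.
- imaging.camera_model(name): a dict with "fx", "fy", "cx", "cy" (pixels), "k1" (the pictures are not rectified: a ray, as slopes to the right and down, at radius r is drawn at 1 + k1 r^2 times it, then the intrinsics apply), "world_from_camera" (4x4, takes a point from camera to world coordinates). Camera axes: x right, y up, looking along -z (the intrinsics and any distortion apply to the point x, -y, -z); pixel columns grow to the right and rows downward; lengths in m; the calibration is good to about 2 mm. A picture is of the moment at which its call begins: read the wrist's pose just before it. camera_model takes no time and is no camera call; for the wrist camera it gives the pose at the moment of the call.
- r.close_job(): hands the job in; it is judged then, once.
The state is a dict: "time_s": time; "qpos": joint angles; "dq": joint speeds; "joint_torque": joint torques, N m; "ee_pos": TCP position; "tool_rot": TCP orientation; "wrist_force": force on the tool from outside, world axes, zero at the start; "moment": the same for the moment, N m; "opening": finger opening in m; "grasp_force": force on a finger pad.
Only numpy, scipy, OpenCV 4.12 (cv2) and the standard library are available. Lean on these libraries where they do the work, as an engineer would, in place of code of your own. Each camera call takes 0.05 s, during which the arm holds its last target. There are 200 camera calls.

### The job

The grey service panel of the office forms printer is back on: tighten its three captive screws clockwise, each one fully home against its end stop (white end of the bar at the white mark), first the red, then the yellow, then the blue. Leave everything else on the desk and on the printer where it is, and let go of the knobs when done.

Things in the scene. Friction and masses are not known exactly. Their poses are not given: they have to be found in the camera images.
- printer: beige forms printer, fixed, 400 wide (y), 270 deep, 110 high; origin on the desk, x to its rear. Flat rear deck from x = -20 to 150 mm. Before it a grey service panel slopes down 35 degrees towards the robot, from x = -20, height 110, to x = -118, height 41. Three captive screws stand square on it in a row at y = -105, 0 and 105 mm, 45 mm down the slope; which colour is where varies.
- red_grip (a point): grip point of the red screw's bar knob, on its turning axis, 40 mm out from the panel. z: along the axis out of the panel (35 degrees from vertical); x: along the bar to its white-painted end, turns with it. Bar 44 long (x), 12 thick (y), from 16 to 44 mm above the panel, on a round collar and boss 38 across.
- red (a joint): turn of the red screw in rad: 0 = fully loose, grows clockwise (seen looking onto the knob), 2.6 = fully tight at its end stop, where the bar's white end points straight up the slope at the white mark painted on the panel. Starts between 0 and 0.5; stiffens from 0.2 to 0.4 N m towards the stop, stays where it is left.
- yellow_grip (a point): grip point of the yellow screw's bar knob, on its turning axis, 40 mm out from the panel. z: along the axis out of the panel (35 degrees from vertical); x: along the bar to its white-painted end, turns with it. Bar 44 long (x), 12 thick (y), from 16 to 44 mm above the panel, on a round collar and boss 38 across.
- yellow (a joint): turn of the yellow screw in rad: 0 = fully loose, grows clockwise (seen looking onto the knob), 2.6 = fully tight at its end stop, where the bar's white end points straight up the slope at the white mark painted on the panel. Starts between 0 and 0.5; stiffens from 0.2 to 0.4 N m towards the stop, stays where it is left.
- blue_grip (a point): grip point of the blue screw's bar knob, on its turning axis, 40 mm out from the panel. z: along the axis out of the panel (35 degrees from vertical); x: along the bar to its white-painted end, turns with it. Bar 44 long (x), 12 thick (y), from 16 to 44 mm above the panel, on a round collar and boss 38 across.
- blue (a joint): turn of the blue screw in rad: 0 = fully loose, grows clockwise (seen looking onto the knob), 2.6 = fully tight at its end stop, where the bar's white end points straight up the slope at the white mark painted on the panel. Starts between 0 and 0.5; stiffens from 0.2 to 0.4 N m towards the stop, stays where it is left.
- stapler: red-topped black stapler, 36 x 120 x 44, on the printer's rear deck (sizes in mm); loose bystander, origin at the centre of its underside
- notes: yellow block of sticky notes, 76 x 76 x 18, on the rear deck (sizes in mm); loose bystander, origin at the centre of its underside
- mouse: dark computer mouse, 105 x 60 x 30, on the desk in front of the printer (sizes in mm); loose bystander, origin at the centre of its underside
- tape: white tape dispenser, 150 x 62 x 98, on the desk to the right (sizes in mm); loose bystander, origin at the centre of its underside
- pencup: dark pen cup 76 across, 95 high (150 with its pens), on the desk to the left (sizes in mm); loose bystander, origin at the centre of its underside
- jar: clear jar with mint-green lid, 106 across, 126 high, to the right (sizes in mm); loose bystander, origin at the centre of its underside
- basket: cream slatted basket, 180 x 130 x 90, to the left (sizes in mm); loose bystander, origin at the centre of its underside

How it is judged:
By the outcome, as a careful person would: the job done as asked, in the order asked, and still so for the second after the job is handed in, with the robot touching nothing.
It also fails if it takes over 64 s, if anything falls off the work surface, if the arm or the gripper's body presses on something with over 40 N, if the wrist force passes 120 N, or if a joint passes its speed limit or range.

## Working session

There is one attempt and no reset: what is moved stays moved. The work goes in short steps, Python scripts to look and compute and a shell command to move; the robot and the scene stay as the last step left them, time stands still between calls to the robot, and variables do not carry over. Pictures are saved under pics/ and viewed, at most 10 in all, crops included, and the job is handed in when it is done.

```bash
mkdir -p pics; ls; python3 - <<'E'
from rig import r, imaging
import cv2,numpy as np
a=imaging.camera("scene");b=imaging.camera("top")
cv2.imwrite("pics/s.png",a);cv2.imwrite("pics/t.png",b)
for n in("scene","top","wrist"):
    m=imaging.camera_model(n);print(n,m["fx"],m["fy"],m["cx"],m["cy"],m["k1"],np.round(m["world_from_camera"],3).tolist())
s=r.sense();print(s)
E
```

```text
pics
scene 394.88856790799537 394.88856790799537 274.63248269947104 207.24460251261465 -0.05588890785412363 [[0.184, -0.833, 0.521, 1.1], [0.983, 0.157, -0.096, -0.093], [-0.002, 0.53, 0.848, 0.98], [0.0, 0.0, 0.0, 1.0]]
top 543.3917469928042 543.3917469928042 281.5090058453004 206.92932480829148 -0.1676421697682778 [[-0.026, 0.996, -0.086, 0.412], [-1.0, -0.027, -0.009, -0.001], [-0.011, 0.086, 0.996, 1.495], [0.0, 0.0, 0.0, 1.0]]
wrist 303.2580398630474 303.2580398630474 277.7067117437874 206.1647577465613 -0.03045247310997871 [[0.343, -0.897, -0.278, 0.144], [0.939, 0.327, 0.103, 0.613], [-0.001, -0.296, 0.955, 0.373], [0.0, 0.0, 0.0, 1.0]]
{'time_s': 0.1, 'qpos': array([-75.77957575,  24.93168437,   1.43192128,  90.18237948,
        -0.66478   ,  64.97239688,  -4.30207735]), 'dq': array([-0.13438048, -0.11758105, -0.05892549, -0.131548  ,  0.01700428,
        0.00692373, -0.03011527]), 'joint_torque': array([ 3.85894091e-03, -6.71751237e+01,  1.02843270e+00, -3.16899920e+01,
        1.57653715e-02,  7.27709979e-03, -1.92923130e-05]), 'ee_pos': array([0.21468521, 0.58651153, 0.23062324]), 'tool_rot': array([-1.79922208e+02,  7.43983013e-03,  1.59896902e+02]), 'wrist_force': array([ 0.37583585, -0.2045339 , -0.31384897]), 'moment': array([-0.01651329,  0.01702298,  0.01027672]), 'grasp_force': 0.0, 'opening': 0.08537872586140423}
```

View pics/t.png

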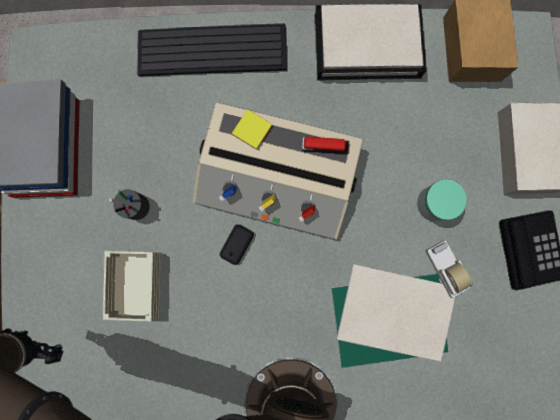

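View pics/s.png

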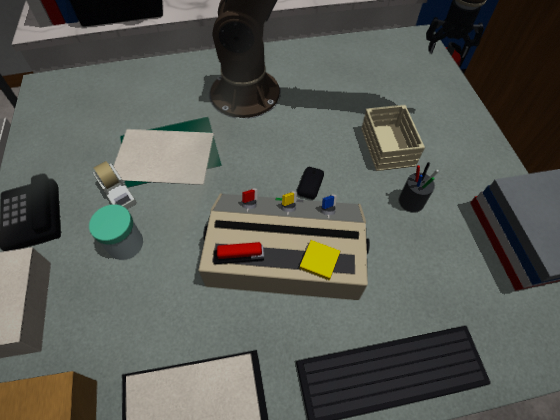

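The top view shows the panel facing the robot, with blue at (229,192), yellow at (267,203) and red at (308,212). I'll measure these next.

```bash
cat > h.py <<'E'
from rig import r, imaging
import cv2,numpy as np
from scipy.spatial.transform import Rotation as Ro
def ray(m,uv):
    K=np.array([[m["fx"],0,m["cx"]],[0,m["fy"],m["cy"]],[0,0,1.]])
    p=cv2.undistortPoints(np.array([[uv]],float),K,np.array([m["k1"],0,0,0.]))[0,0]
    T=np.array(m["world_from_camera"]);return T[:3,3],T[:3,:3]@np.array([p[0],-p[1],-1])
def onz(m,uv,z):
    o,d=ray(m,uv);return o+d*(z-o[2])/d[2]
def proj(m,P):
    T=np.array(m["world_from_camera"]);c=T[:3,:3].T@(np.array(P)-T[:3,3]);x,y=c[0]/-c[2],-c[1]/-c[2]
    k=1+m["k1"]*(x*x+y*y);return np.array([m["fx"]*x*k+m["cx"],m["fy"]*y*k+m["cy"]])
def tri(m1,a,m2,b):
    o1,d1=ray(m1,a);o2,d2=ray(m2,b)
    s=np.linalg.lstsq(np.c_[d1,-d2],o2-o1,rcond=None)[0]
    p,q=o1+s[0]*d1,o2+s[1]*d2;return (p+q)/2,np.linalg.norm(p-q)
def mask(img,c):
    h=cv2.cvtColor(img,cv2.COLOR_BGR2HSV);H,S,V=cv2.split(h)
    ok=(S>130)&(V>70)
    return ok&{"red":(H<8)|(H>172),"yellow":(H>22)&(H<35),"blue":(H>105)&(H<130)}[c]
def blob(img,c,u,v,w=16):
    M=mask(img,c);Z=np.zeros_like(M);Z[v-w:v+w,u-w:u+w]=1
    y,x=np.nonzero(M&Z);return np.array([x.mean(),y.mean()]),len(x)
E
python3 - <<'E'
from h import *
a=cv2.imread("pics/s.png");b=cv2.imread("pics/t.png");ms=imaging.camera_model("scene");mt=imaging.camera_model("top")
S={"red":(249,198),"yellow":(289,200),"blue":(328,203)};T={"red":(308,212),"yellow":(267,203),"blue":(229,192)}
for c in S:
    p,n=blob(a,c,*S[c]);q,k=blob(b,c,*T[c]);X,e=tri(ms,p,mt,q);print(c,p,n,q,k,X.round(4),round(e,4),onz(mt,q,.11).round(4))
c=np.hstack([cv2.resize(b[165:245,200:340],None,fx=5,fy=5,interpolation=2)[:, :],])
d=cv2.resize(a[175:225,225:365],None,fx=5,fy=5,interpolation=2)[:200]
cv2.imwrite("pics/z.png",np.vstack([c,d]))
E
```

```text
red [247.92753623 195.52898551] 138 [308.27777778 211.43518519] 108 [ 0.5182 -0.0571  0.1141] 0.001 [ 0.5186 -0.0568  0.11  ]
yellow [287.55639098 198.60902256] 133 [268.45283019 201.3490566 ] 106 [0.5468 0.0437 0.1137] 0.0011 [0.5473 0.0444 0.11  ]
blue [327.65833333 201.525     ] 120 [229.07446809 191.22340426] 94 [0.5757 0.1444 0.1146] 0.0005 [0.5763 0.1451 0.11  ]
```

View pics/z.png

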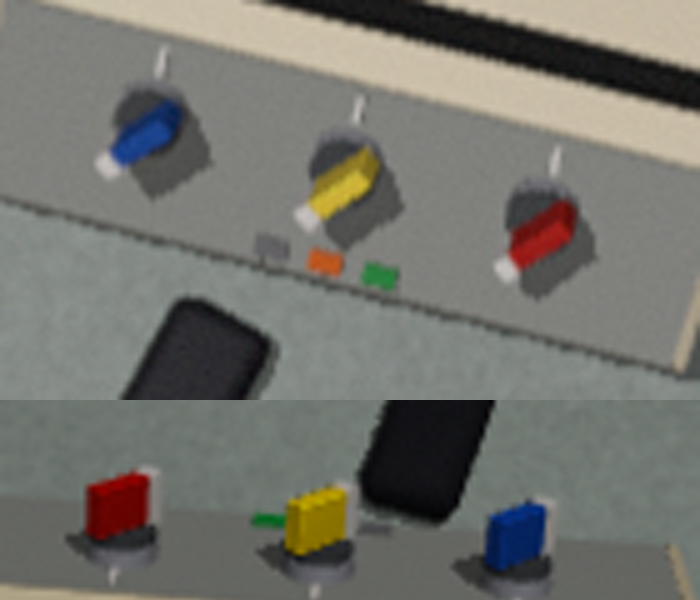

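The crop shows all three white ends pointing down and to the left, nearly fully loose, with the white tick marks up the slope. Next I'll work out the printer yaw, bar angles and grip poses.

```bash
cat >> h.py <<'E'
yaw=np.radians(-15.9)
Rp=Ro.from_euler('z',yaw).as_matrix()
s35,c35=np.sin(np.radians(35)),np.cos(np.radians(35))
n=Rp@[-s35,0,c35]; up=Rp@[c35,0,s35]; left=Rp@[0,1,0]
def bardir(phi): # phi deg, ccw from upslope, seen from outside
    f=np.radians(phi);return np.cos(f)*up+np.sin(f)*left
def toolR(ang): # tool y at angle ang (ccw from upslope), z=-n
    y=bardir(ang);z=-n;return np.c_[np.cross(y,z),y,z]
def goto(P,R,label=""):
    s=r.sense();C=Ro.from_euler('xyz',s["tool_rot"],degrees=True)
    d=(np.array(P)-s["ee_pos"])/.04;w=(Ro.from_matrix(R)*C.inv()).as_rotvec(degrees=True)/6
    print(label,"t",round(s["time_s"],2),"shift",d.round(2),"turn",w.round(2),"q",s["qpos"].round(0),"F",s["wrist_force"].round(1),"M",s["moment"].round(2),"op",round(s["opening"],4),s["grasp_force"])
def onplane(m,uv,P0):
    o,d=ray(m,uv);return o+d*(n@(P0-o))/(n@d)
E
python3 - <<'E'
from h import *
b=cv2.imread("pics/t.png");mt=imaging.camera_model("top")
X={"red":(.5182,-.0571,.1141),"yellow":(.5468,.0437,.1137),"blue":(.5757,.1444,.1146)}
T={"red":(301,218),"yellow":(261,207),"blue":(221.5,197.5)}
h=cv2.cvtColor(b,cv2.COLOR_BGR2HSV)
G=[]
for c in X:
    P=np.array(X[c]);u,v=T[c];u0,v0=int(u)-6,int(v)-6
    g=h[v0:v0+13,u0:u0+13];w=(g[...,1]<35)&(g[...,2]>150)
    y,x=np.nonzero(w);uv=np.array([x.mean()+u0,y.mean()+v0])
    W=onplane(mt,uv,P+n*.002)
    d=W-P;phi=np.degrees(np.arctan2(d@left,d@up));A=P+.0037*bardir(phi)+.006*n
    G.append(A);print(c,len(x),uv,"phi",phi.round(1),"len",np.linalg.norm(d).round(4),"grip",A.round(4))
G=np.array(G);print("fit dirs",np.degrees(np.arctan2(-(G[2]-G[0])[0],(G[2]-G[0])[1])),np.linalg.norm(G[2]-G[0]),((G[0]+G[2])/2-G[1]).round(4),G.mean(0))
for i,c in enumerate(X): goto(G[i]+.08*n,toolR(61),c)
E
```

```text
red 16 [300.5 218.5] phi 148.7 len 0.0293 grip [ 0.5129 -0.0536  0.1172]
yellow 16 [260.625  208.1875] phi 146.0 len 0.0294 grip [0.5416 0.0473 0.1169]
blue 18 [220.88888889 197.88888889] phi 143.4 len 0.0302 grip [0.5707 0.1481 0.1178]
fit dirs -15.969321259560038 0.20982858657473813 [ 0.0002 -0.0001  0.0007] [0.54173912 0.04728312 0.11728881]
red t 0.1 shift [  6.35 -15.69  -1.2 ] turn [-0.35 -5.87 -4.  ] q [-76.  25.   1.  90.  -1.  65.  -4.] F [ 0.4 -0.2 -0.3] M [-0.02  0.02  0.01] op 0.0854 0.0
yellow t 0.1 shift [  7.07 -13.17  -1.21] turn [-0.35 -5.87 -4.  ] q [-76.  25.   1.  90.  -1.  65.  -4.] F [ 0.4 -0.2 -0.3] M [-0.02  0.02  0.01] op 0.0854 0.0
blue t 0.1 shift [  7.8  -10.65  -1.18] turn [-0.35 -5.87 -4.  ] q [-76.  25.   1.  90.  -1.  65.  -4.] F [ 0.4 -0.2 -0.3] M [-0.02  0.02  0.01] op 0.0854 0.0
```

```bash
python3 -m jog '[[0.3,-0.8,0,0,-0.3,-0.2,1],[0.3,-0.8,0,0,-0.3,-0.2,1],[0.3,-0.8,0,0,-0.3,-0.2,1],[0.3,-0.8,0,0,-0.3,-0.2,1],[0.3,-0.8,0,0,-0.3,-0.2,1],[0.3,-0.8,0,0,-0.3,-0.2,1],[0.3,-0.8,0,0,-0.3,-0.2,1],[0.3,-0.8,0,0,-0.3,-0.2,1],[0.3,-0.8,0,0,-0.3,-0.2,1],[0.3,-0.8,0,0,-0.3,-0.2,1]]' 60
python3 -m jog '[[0.3,-0.8,0,0,-0.3,-0.2,1],[0.3,-0.8,0,0,-0.3,-0.2,1],[0.3,-0.8,0,0,-0.3,-0.2,1],[0.3,-0.8,0,0,-0.3,-0.2,1],[0.3,-0.8,0,0,-0.3,-0.2,1],[0.3,-0.8,0,0,-0.3,-0.2,1],[0.3,-0.8,0,0,-0.3,-0.2,1],[0.3,-0.8,0,0,-0.3,-0.2,1],[0.3,-0.8,0,0,-0.3,-0.2,1],[0,0,0,0,0,0,1]]'
python3 - <<'E'
from h import *
goto(np.array([.5129,-.0536,.1172])+.1*n,toolR(59))
E
```

```text
time_s: 0.93
ee_pos: [0.335, 0.2652, 0.2311]
tool_rot: [171.8, 16.1, 146.6]
wrist_force: [0.8, -0.2, -0.0]
opening: 0.0852
grasp_force: 0.0
time_s: 1.77
ee_pos: [0.442, -0.0263, 0.2304]
tool_rot: [160.5, 28.4, 131.0]
wrist_force: [-0.3, -0.4, 0.1]
opening: 0.0855
grasp_force: 0.0
 t 1.77 shift [ 0.39 -0.29 -0.78] turn [-0.11 -0.15 -0.51] q [-50. -13.  28. 142.  54.  30. -18.] F [-0.3 -0.4  0.1] M [ 0.11  0.57 -0.03] op 0.0855 0.0
```

```bash
python3 -m jog '[[0.2,-0.15,-0.4,-0.05,-0.07,-0.25,0.6],[0.19,-0.14,-0.38,-0.05,-0.07,-0.26,0.6],[0,0,0,0,0,0,0.6],[0,0,0,0,0,0,0.6]]'
python3 - <<'E'
from h import *
A=np.array([.5129,-.0536,.1172])
goto(A+.08*n,toolR(59))
m=imaging.camera_model("wrist");im=imaging.camera("wrist");cv2.imwrite("pics/w1.png",im)
print(proj(m,A),proj(m,A+.022*bardir(149)),proj(m,A-.022*bardir(149)))
E
```

```text
time_s: 2.1
ee_pos: [0.4577, -0.0333, 0.1994]
tool_rot: [160.4, 29.4, 128.3]
wrist_force: [-0.8, -0.6, -0.1]
opening: 0.0513
grasp_force: 0.0
 t 2.1 shift [ 0.28 -0.19 -0.42] turn [ 0.01 -0.03 -0.07] q [-46.  -5.  28. 144.  66.  22. -33.] F [-0.8 -0.6 -0.1] M [0.12 0.54 0.02] op 0.0513 0.0
[272.6860267  210.65986298] [272.7543301  185.22978213] [272.62306885 234.84089245]
```

View pics/w1.png

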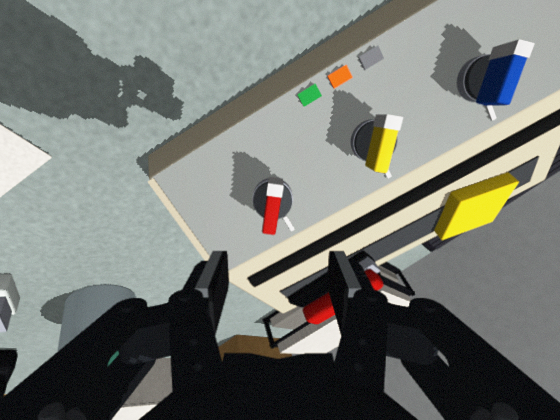

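The wrist view shows the red bar from (275,184) at its white end to (270,234). That matches the predicted centre at (273,211), so the position is good. I'll measure all three bar angles from this picture.

```bash
python3 - <<'E'
from h import *
im=cv2.imread("pics/w1.png");m=imaging.camera_model("wrist");h=cv2.cvtColor(im,cv2.COLOR_BGR2HSV)
for c,(u,v),A,lo in (("red",(272,208),(.5129,-.0536,.1172),170),("yellow",(384,142),(.5416,.0473,.1169),170),("blue",(508,72),(.5707,.1481,.1178),100)):
    A=np.array(A)+.004*n
    B=np.zeros(h.shape[:2],np.uint8);B[v-38:v+38,u-30:u+28]=1
    M=mask(im,c)&(B>0);V=h[...,2];print(c,np.percentile(V[M],[10,50,90]))
    thr=np.percentile(V[M],90)*.85
    M&=V>thr
    M=M|((B>0)&(h[...,1]<40)&(V>215))
    k=cv2.morphologyEx(M.astype(np.uint8),cv2.MORPH_OPEN,np.ones((5,5)))
    cs=max(cv2.findContours(k,0,1)[0],key=cv2.contourArea)
    P=np.array([onplane(m,p[0].astype(float),A) for p in cs])-A
    pts=np.c_[P@left,P@up].astype(np.float32)*1000
    (cx,cy),(w,hh),_=R=cv2.minAreaRect(pts);bx=cv2.boxPoints(R);e=bx[1]-bx[0];e2=bx[2]-bx[1]
    e=e if np.linalg.norm(e)>np.linalg.norm(e2) else e2
    print(" centre left,up",round(cx,1),round(cy,1),"size",w,hh,"phi",np.degrees(np.arctan2(e[0],e[1]))%180)
E
```

```text
red [160.7 213.  219. ]
 centre left,up 1.1 -1.5 size 12.132795333862305 43.23275375366211 phi 142.06323
yellow [ 82. 234. 245.]
 centre left,up 2.4 -0.7 size 12.520282745361328 44.574554443359375 phi 142.13667
blue [ 93. 193. 199.]
 centre left,up 3.3 -1.4 size 12.291402816772461 44.496665954589844 phi 140.30295
```

```bash
cat >> h.py <<'E'
K={"red":(.5129,-.0536,.1172),"yellow":(.5416,.0473,.1169),"blue":(.5707,.1481,.1178)}
K={c:np.array(v)+.0019*bardir(142) for c,v in K.items()}
E
python3 - <<'E'
from h import *
goto(K["red"]+.04*n,toolR(52));goto(K["red"]-.018*n,toolR(52));print((n*.04/.04).round(3))
E
```

```text
t 2.15 shift [ 0.8  -0.32 -1.27] turn [ 0.64 -0.2  -1.03] q [-46.  -5.  28. 144.  66.  23. -33.] F [-0.9 -0.5  0.3] M [ 0.17  0.52 -0.06] op 0.051 0.0
 t 2.15 shift [ 1.6  -0.55 -2.46] turn [ 0.64 -0.2  -1.03] q [-46.  -5.  28. 144.  66.  23. -33.] F [-0.9 -0.5  0.3] M [ 0.17  0.52 -0.06] op 0.051 0.0
[-0.552  0.157  0.819]
```

```bash
python3 -m jog '[[0.2,-0.08,-0.32,0.16,-0.05,-0.26,0.5],[0.2,-0.08,-0.32,0.16,-0.05,-0.26,0.5],[0.2,-0.08,-0.32,0.16,-0.05,-0.26,0.5],[0.2,-0.08,-0.31,0.16,-0.05,-0.25,0.5],[0,0,0,0,0,0,0.5],[0,0,0,0,0,0,0.5]]'
python3 - <<'E'
from h import *
goto(K["red"]-.018*n,toolR(52))
E
```

```text
time_s: 2.65
ee_pos: [0.4873, -0.0442, 0.1586]
tool_rot: [156.9, 27.6, 121.4]
wrist_force: [0.5, -0.2, -0.3]
opening: 0.0427
grasp_force: 0.0
 t 2.65 shift [ 0.87 -0.27 -1.42] turn [ 0.12  0.03 -0.15] q [-40.   6.  30. 145. 100.  13. -71.] F [ 0.5 -0.2 -0.3] M [ 0.16  0.62 -0.01] op 0.0427 0.0
```

```bash
python3 -m jog '[[0.22,-0.07,-0.35,0.03,0,-0.04,0.5],[0.22,-0.07,-0.35,0.03,0,-0.04,0.5],[0.22,-0.07,-0.36,0.03,0,-0.04,0.5],[0.21,-0.06,-0.36,0.03,0,-0.03,0.5],[0,0,0,0,0,0,0.5],[0,0,0,0,0,0,0.5]]'
python3 - <<'E'
from h import *
goto(K["red"]-.018*n,toolR(52))
cv2.imwrite("pics/w2.png",imaging.camera("wrist"))
E
```

```text
time_s: 3.15
ee_pos: [0.5181, -0.0553, 0.1095]
tool_rot: [156.5, 27.2, 120.3]
wrist_force: [0.0, -0.3, 0.9]
opening: 0.0429
grasp_force: 0.0
 t 3.15 shift [ 0.1   0.01 -0.2 ] turn [0.04 0.05 0.01] q [ -19.   16.   11.  143.  135.   17. -107.] F [ 0.  -0.3  0.9] M [0.14 0.6  0.02] op 0.0429 0.0
```

View pics/w2.png

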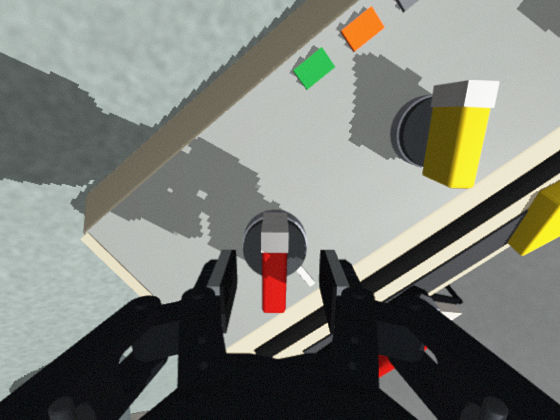

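```bash
python3 -m jog '[[0.1,0.01,-0.2,0.04,0.05,0,0.5],[0,0,0,0,0,0,0],[0,0,0,0,0,0,0],[0,0,0,0,0,0,0],[0,0,0,0,0,0,0],[0,0,0,0,0,0,0]]' 60
python3 -m jog '[[0,0,0,0.55,-0.16,-0.82,0],[0,0,0,0.55,-0.16,-0.82,0],[0,0,0,0.55,-0.16,-0.82,0],[0,0,0,0.55,-0.16,-0.82,0]]'
python3 - <<'E'
from h import *
goto(K["red"]-.018*n,toolR(28))
E
```

```text
time_s: 3.7
ee_pos: [0.5201, -0.0552, 0.101]
tool_rot: [156.8, 26.8, 120.3]
wrist_force: [-10.1, -3.6, 7.8]
opening: 0.0112
grasp_force: 60.3
time_s: 4.03
ee_pos: [0.5206, -0.0549, 0.1013]
tool_rot: [148.2, 15.5, 97.3]
wrist_force: [-7.6, -3.7, 7.3]
opening: 0.0105
grasp_force: 60.1
 t 4.03 shift [ 0.03 -0.    0.01] turn [-0.02  0.01  0.06] q [ -12.   18.    3.  143.  131.   19. -127.] F [-7.6 -3.7  7.3] M [-0.77  1.08 -0.32] op 0.0105 60.14214277267456
```

```bash
python3 -m jog '[[0,0,0,0.55,-0.16,-0.82,0],[0,0,0,0.55,-0.16,-0.82,0],[0,0,0,0.55,-0.16,-0.82,0],[0,0,0,0.55,-0.16,-0.82,0],[0,0,0,0,0,0,0]]'
python3 - <<'E'
from h import *
goto(K["red"]-.018*n,toolR(4))
E
python3 -m jog '[[0,0,0,0,0,0,0.5],[0,0,0,0,0,0,0.5],[0,0,0,0,0,0,0.5],[0,0,0,0,0,0,0.5],[-0.28,0.08,0.41,0,0,0,0.5],[-0.28,0.08,0.41,0,0,0,0.5],[-0.28,0.08,0.41,0,0,0,0.5],[-0.28,0.08,0.41,0,0,0,0.5]]'
python3 - <<'E'
from h import *
goto(K["red"]-.018*n,toolR(4))
E
```

```text
time_s: 4.45
ee_pos: [0.5211, -0.055, 0.1016]
tool_rot: [144.9, 2.2, 76.9]
wrist_force: [-8.1, -1.6, 9.3]
opening: 0.0106
grasp_force: 60.5
 t 4.45 shift [ 0.02 -0.   -0.  ] turn [-0.02  0.03  0.08] q [  -7.   18.   -4.  142.  127.   20. -147.] F [-8.1 -1.6  9.3] M [-0.41  0.81 -0.6 ] op 0.0106 60.476192235946655
time_s: 5.12
ee_pos: [0.4805, -0.0421, 0.1621]
tool_rot: [144.9, 2.3, 77.3]
wrist_force: [0.3, -0.9, 0.8]
opening: 0.0429
grasp_force: 0.0
 t 5.12 shift [ 1.04 -0.32 -1.51] turn [0.01 0.02 0.01] q [ -23.    5.   10.  144.   91.   16. -113.] F [ 0.3 -0.9  0.8] M [ 0.14  0.51 -0.04] op 0.0429 0.0
```

```bash
R='[[0,0,0,-0.55,0.16,0.82,0.5]'; python3 -m jog '[[0,0,0,-0.55,0.16,0.82,0.5],[0,0,0,-0.55,0.16,0.82,0.5],[0,0,0,-0.55,0.16,0.82,0.5],[0,0,0,-0.55,0.16,0.82,0.5],[0,0,0,-0.55,0.16,0.82,0.5],[0,0,0,-0.55,0.16,0.82,0.5],[0,0,0,-0.55,0.16,0.82,0.5],[0,0,0,-0.55,0.16,0.82,0.5],[0,0,0,-0.55,0.16,0.82,0.5],[0,0,0,-0.55,0.16,0.82,0.5]]'
python3 -c "
from h import *
goto(K['red']+.04*n,toolR(184))"
python3 -m jog '[[0,0,0,-0.55,0.16,0.82,0.5],[0,0,0,-0.55,0.16,0.82,0.5],[0,0,0,-0.55,0.16,0.82,0.5],[0,0,0,-0.55,0.16,0.82,0.5],[0,0,0,-0.55,0.16,0.82,0.5],[0,0,0,-0.55,0.16,0.82,0.5],[0,0,0,-0.55,0.16,0.82,0.5],[0,0,0,-0.55,0.16,0.82,0.5],[0,0,0,-0.55,0.16,0.82,0.5],[0,0,0,-0.55,0.16,0.82,0.5]]'
python3 -c "
from h import *
goto(K['red']+.04*n,toolR(184))"
```

```text
time_s: 5.95
ee_pos: [0.4812, -0.0425, 0.1617]
tool_rot: [163.0, 31.1, 133.6]
wrist_force: [-0.1, -0.7, -0.3]
opening: 0.0427
grasp_force: 0.0
 t 5.95 shift [ 0.22 -0.08 -0.31] turn [-11.02   3.13  16.34] q [-25.   5.  12. 144.  92.  15. -53.] F [-0.1 -0.7 -0.3] M [0.2  0.58 0.07] op 0.0427 0.0
time_s: 6.78
ee_pos: [0.4812, -0.0425, 0.1617]
tool_rot: [-158.7, 28.1, -156.2]
wrist_force: [-0.1, -0.1, 0.0]
opening: 0.0426
grasp_force: 0.0
 t 6.78 shift [ 0.22 -0.08 -0.31] turn [-5.49  1.52  8.16] q [-27.   5.  15. 144.  90.  15.   9.] F [-0.1 -0.1  0. ] M [ 0.16  0.55 -0.01] op 0.0426 0.0
```

```bash
python3 -m jog '[[0,0,0,-0.55,0.15,0.82,0.5],[0,0,0,-0.55,0.15,0.82,0.5],[0,0,0,-0.55,0.15,0.82,0.5],[0,0,0,-0.55,0.15,0.82,0.5],[0,0,0,-0.55,0.15,0.82,0.5],[0,0,0,-0.55,0.15,0.82,0.5],[0,0,0,-0.55,0.15,0.82,0.5],[0,0,0,-0.55,0.15,0.82,0.5],[0,0,0,-0.55,0.15,0.82,0.5],[0,0,0,-0.54,0.15,0.8,0.5]]'
python3 -m jog '[[0.27,-0.08,-0.4,0,0,0,0.5],[0.26,-0.08,-0.4,0,0,0,0.5],[0.26,-0.08,-0.4,0,0,0,0.5],[0.26,-0.08,-0.4,0,0,0,0.5],[0,0,0,0,0,0,0.5]]'
python3 -c "
from h import *
goto(K['red']-.018*n,toolR(184))"
```

```text
time_s: 7.62
ee_pos: [0.4812, -0.0425, 0.1616]
tool_rot: [-145.0, -2.2, -102.5]
wrist_force: [-0.2, 1.0, -0.7]
opening: 0.0429
grasp_force: 0.0
time_s: 8.03
ee_pos: [0.5188, -0.0554, 0.1054]
tool_rot: [-144.9, -2.3, -102.8]
wrist_force: [-0.7, 0.1, 0.4]
opening: 0.0429
grasp_force: 0.0
 t 8.03 shift [ 0.08  0.01 -0.09] turn [-0.    0.02  0.03] q [-14.  17.   4. 143. 131.  18.  29.] F [-0.7  0.1  0.4] M [0.11 0.6  0.08] op 0.0429 0.0
```

```bash
python3 -m jog '[[0.08,0.01,-0.09,0,0,0,0.5],[0,0,0,0,0,0,0],[0,0,0,0,0,0,0],[0,0,0,0,0,0,0],[0,0,0,0,0,0,0],[0,0,0,0.55,-0.16,-0.82,0],[0,0,0,0.55,-0.16,-0.82,0],[0,0,0,0.55,-0.16,-0.82,0],[0,0,0,0.55,-0.16,-0.82,0]]'
python3 -m jog '[[0,0,0,0.55,-0.16,-0.82,0],[0,0,0,0.55,-0.16,-0.82,0],[0,0,0,0.55,-0.16,-0.82,0],[0,0,0,0.55,-0.16,-0.82,0],[0,0,0,0.55,-0.16,-0.82,0],[0,0,0,0.55,-0.16,-0.82,0],[0,0,0,0.55,-0.16,-0.82,0],[0,0,0,0.55,-0.16,-0.82,0],[0,0,0,0.55,-0.16,-0.82,0]]'
python3 -c "
from h import *
goto(K['red']-.018*n,toolR(90))
print(r.sense()['moment']@n)"
```

```text
time_s: 8.78
ee_pos: [0.5205, -0.0541, 0.1045]
tool_rot: [-146.4, 11.5, -122.9]
wrist_force: [-3.7, -0.7, 3.7]
opening: 0.0105
grasp_force: 61.0
time_s: 9.53
ee_pos: [0.5212, -0.0559, 0.1052]
tool_rot: [-168.7, 33.7, -177.2]
wrist_force: [-4.4, -6.2, 8.1]
opening: 0.0106
grasp_force: 61.5
 t 9.53 shift [ 0.02  0.02 -0.09] turn [ 1.52 -0.39 -2.05] q [  2.  18. -15. 141. 118.  23. -36.] F [-4.4 -6.2  8.1] M [-1.31  0.56 -0.48] op 0.0106 61.469929218292236
0.417918933725351
```

```bash
python3 -m jog '[[0,0,0,0.55,-0.16,-0.82,0],[0,0,0,0.55,-0.16,-0.82,0],[0,0,0,0.27,-0.08,-0.4,0],[0,0,0,0,0,0,0],[0,0,0,0,0,0,0]]'
python3 -c "
from h import *
goto(K['red']-.018*n,toolR(90))
print(r.sense()['moment']@n)"
python3 -m jog '[[0,0,0,0.27,-0.08,-0.4,0],[0,0,0,0,0,0,0],[0,0,0,0,0,0,0]]'
python3 -c "
from h import *
goto(K['red']-.018*n,toolR(90))
print(r.sense()['moment']@n)"
```

```text
time_s: 9.95
ee_pos: [0.5211, -0.0565, 0.1053]
tool_rot: [-178.8, 35.3, 165.0]
wrist_force: [-6.2, -5.9, 9.7]
opening: 0.0108
grasp_force: 61.6
 t 9.95 shift [ 0.02  0.04 -0.09] turn [ 0.17 -0.   -0.03] q [  5.  18. -18. 141. 116.  24. -48.] F [-6.2 -5.9  9.7] M [-1.13  0.54 -0.92] op 0.0108 61.63575232028961
-0.047083963061965495
time_s: 10.2
ee_pos: [0.521, -0.0566, 0.1053]
tool_rot: [179.2, 35.3, 161.5]
wrist_force: [-6.3, -7.8, 9.9]
opening: 0.0106
grasp_force: 63.2
 t 10.2 shift [ 0.02  0.04 -0.09] turn [-0.08  0.08  0.36] q [  5.  18. -19. 141. 116.  24. -51.] F [-6.3 -7.8  9.9] M [-1.9   0.71 -0.25] op 0.0106 63.1841254234314
0.9522833801705459
```

```bash
python3 -m jog '[[0,0,0,0.2,-0.06,-0.3,0],[0,0,0,0,0,0,0],[0,0,0,0,0,0,0]]'
python3 -c "
from h import *
goto(K['red']-.018*n,toolR(90))
print(r.sense()['moment']@n)"
python3 -m jog '[[0,0,0,0,0,0,0.5],[0,0,0,0,0,0,0.5],[0,0,0,0,0,0,0.5],[0,0,0,0,0,0,0.5],[-0.28,0.08,0.41,0,0,0,0.5],[-0.28,0.08,0.41,0,0,0,0.5],[-0.28,0.08,0.41,0,0,0,0.5],[-0.28,0.08,0.41,0,0,0,0.5],[-0.28,0.08,0.41,0,0,0,0.5],[0,0,0,0,0,0,0.5]]'
python3 - <<'E'
from h import *
goto(K["yellow"]+.04*n,toolR(232))
m=imaging.camera_model("wrist");im=imaging.camera("wrist");cv2.imwrite("pics/w3.png",im)
E
```

```text
time_s: 10.45
ee_pos: [0.521, -0.0566, 0.1053]
tool_rot: [177.8, 35.2, 158.9]
wrist_force: [-5.6, -7.9, 9.2]
opening: 0.0108
grasp_force: 72.6
 t 10.45 shift [ 0.02  0.04 -0.09] turn [-0.28  0.14  0.65] q [  6.  18. -19. 141. 116.  24. -53.] F [-5.6 -7.9  9.2] M [-2.33  0.78  0.19] op 0.0108 72.60815614834428
1.5590883370408775
time_s: 11.28
ee_pos: [0.4643, -0.0373, 0.1875]
tool_rot: [177.3, 35.1, 158.8]
wrist_force: [0.4, 0.4, -1.0]
opening: 0.0425
grasp_force: 0.0
 t 11.28 shift [ 1.36  2.31 -0.97] turn [-13.44   3.93  19.98] q [ -2.   1. -14. 142.  73.  20. -13.] F [ 0.4  0.4 -1. ] M [0.14 0.48 0.03] op 0.0425 0.0
```

View pics/w3.png

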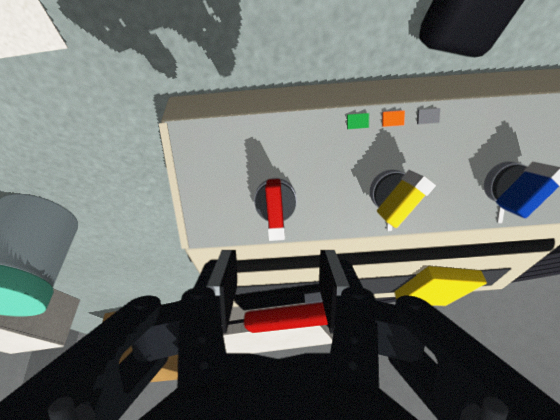

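The picture shows red's white end at its mark (about (276,234)), and the torque rose to 1.6 N m, so red is home. Now yellow.

```bash
python3 -m jog '[[0.05,0.1,-0.02,-0.55,0.16,0.82,0.5],[0.05,0.1,-0.02,-0.55,0.16,0.82,0.5],[0.05,0.1,-0.02,-0.55,0.16,0.82,0.5],[0.05,0.1,-0.02,-0.55,0.16,0.82,0.5],[0.05,0.1,-0.02,-0.55,0.16,0.82,0.5],[0.05,0.1,-0.02,-0.55,0.16,0.82,0.5],[0.05,0.1,-0.02,-0.55,0.16,0.82,0.5],[0.05,0.1,-0.02,-0.55,0.16,0.82,0.5],[0.05,0.1,-0.02,-0.55,0.16,0.82,0.5],[0.05,0.1,-0.02,-0.55,0.16,0.82,0.5]]'
python3 -m jog '[[0.05,0.1,-0.02,-0.55,0.16,0.82,0.5],[0.05,0.1,-0.02,-0.55,0.16,0.82,0.5],[0.05,0.1,-0.02,-0.55,0.16,0.82,0.5],[0.05,0.1,-0.02,-0.55,0.16,0.82,0.5],[0.05,0.1,-0.02,-0.55,0.16,0.82,0.5],[0.05,0.1,-0.02,-0.55,0.16,0.82,0.5],[0.05,0.1,-0.02,-0.55,0.16,0.82,0.5],[0.05,0.1,-0.02,-0.55,0.16,0.82,0.5],[0.05,0.1,-0.02,-0.55,0.16,0.82,0.5],[0.05,0.1,-0.02,-0.55,0.16,0.82,0.5]]'
python3 -c "
from h import *
goto(K['yellow']+.04*n,toolR(232))"
```

```text
time_s: 12.17
ee_pos: [0.4861, 0.0018, 0.1767]
tool_rot: [-149.5, 18.7, -134.8]
wrist_force: [0.6, -0.6, -0.3]
opening: 0.0429
grasp_force: 0.0
time_s: 13.0
ee_pos: [0.5062, 0.0419, 0.1686]
tool_rot: [-147.6, -14.6, -84.0]
wrist_force: [-0.1, -0.7, -0.5]
opening: 0.0424
grasp_force: 0.0
 t 13.0 shift [ 0.31  0.33 -0.5 ] turn [-2.4   0.7   3.53] q [ -8.   9. -21. 137.  77.  28.  93.] F [-0.1 -0.7 -0.5] M [ 0.15  0.59 -0.01] op 0.0424 0.0
```

```bash
python3 -m jog '[[0.08,0.08,-0.12,-0.55,0.16,0.82,0.5],[0.08,0.08,-0.12,-0.55,0.16,0.82,0.5],[0.08,0.08,-0.12,-0.55,0.16,0.82,0.5],[0.07,0.08,-0.13,-0.55,0.16,0.82,0.5],[0,0,0,-0.2,0.06,0.3,0.5],[0,0,0,0,0,0,0.5]]'
python3 - <<'E'
from h import *
goto(K["yellow"]-.018*n,toolR(232))
m=imaging.camera_model("wrist");im=imaging.camera("wrist");cv2.imwrite("pics/w4.png",im)
h=cv2.cvtColor(im,cv2.COLOR_BGR2HSV)
A=K["yellow"]+.004*n;u,v=proj(m,A).astype(int)
B=np.zeros(h.shape[:2],np.uint8);B[v-60:v+45,u-45:u+45]=1
M=mask(im,"yellow")&(B>0);V=h[...,2];M&=V>np.percentile(V[M],90)*.85
M=M|((B>0)&(h[...,1]<40)&(V>215))
k=cv2.morphologyEx(M.astype(np.uint8),cv2.MORPH_OPEN,np.ones((7,7)))
cs=max(cv2.findContours(k,0,1)[0],key=cv2.contourArea)
P=np.array([onplane(m,p[0].astype(float),A) for p in cs])-A
R=cv2.minAreaRect(np.c_[P@left,P@up].astype(np.float32)*1000);bx=cv2.boxPoints(R);e=max((bx[1]-bx[0],bx[2]-bx[1]),key=np.linalg.norm)
print((u,v),R,"phi",np.degrees(np.arctan2(e[0],e[1]))%180)
E
```

```text
time_s: 13.5
ee_pos: [0.5184, 0.0548, 0.1487]
tool_rot: [-156.6, -26.7, -59.4]
wrist_force: [0.1, -0.1, 0.2]
opening: 0.0428
grasp_force: 0.0
 t 13.5 shift [ 0.81 -0.22 -1.18] turn [-0.02 -0.   -0.03] q [-10.  13. -22. 136.  82.  29. 112.] F [ 0.1 -0.1  0.2] M [0.18 0.57 0.01] op 0.0428 0.0
(np.int64(278), np.int64(235)) ((-3.5801005363464355, 3.3291444778442383), (10.634113311767578, 33.95880889892578), 38.259220123291016) phi 141.74077
```

View pics/w4.png

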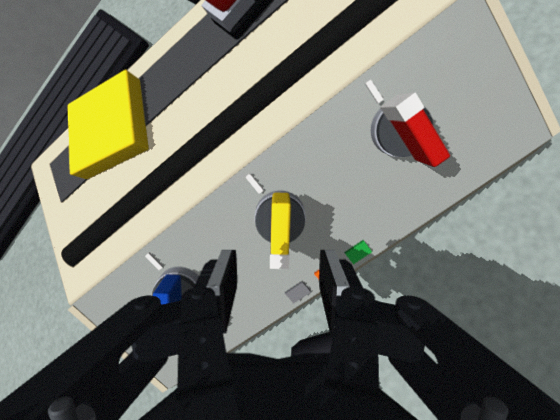

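Yellow sits centred between the fingers at (281,230) and is aligned (141.7°). I'll go down, grip and turn it.

```bash
python3 -m jog '[[0.21,-0.06,-0.3,0,0,0,0.5],[0.2,-0.06,-0.3,0,0,0,0.5],[0.2,-0.05,-0.3,0,0,0,0.5],[0.2,-0.05,-0.28,0,0,0,0.5],[0,0,0,0,0,0,0.5],[0,0,0,0,0,0,0],[0,0,0,0,0,0,0],[0,0,0,0,0,0,0],[0,0,0,0,0,0,0],[0,0,0,0,0,0,0]]'
python3 -c "
from h import *
goto(K['yellow']-.018*n,toolR(232))"
python3 -m jog '[[0,0,0,0.55,-0.16,-0.82,0],[0,0,0,0.55,-0.16,-0.82,0],[0,0,0,0.55,-0.16,-0.82,0],[0,0,0,0.55,-0.16,-0.82,0],[0,0,0,0.55,-0.16,-0.82,0],[0,0,0,0.55,-0.16,-0.82,0],[0,0,0,0.55,-0.16,-0.82,0],[0,0,0,0.55,-0.16,-0.82,0],[0,0,0,0.55,-0.16,-0.82,0],[0,0,0,0.55,-0.16,-0.82,0]]'
python3 -c "
from h import *
goto(K['yellow']-.018*n,toolR(172))
print(r.sense()['moment']@n)"
```

```text
time_s: 14.38
ee_pos: [0.5489, 0.0449, 0.1028]
tool_rot: [-156.6, -26.7, -59.6]
wrist_force: [-6.4, -2.0, 1.3]
opening: 0.0103
grasp_force: 59.3
 t 14.38 shift [ 0.04  0.03 -0.04] turn [-0.03 -0.    0.  ] q [ -8.  21. -20. 136.  98.  30.  99.] F [-6.4 -2.   1.3] M [-0.09  1.51 -0.63] op 0.0103 59.25436556339264
time_s: 15.22
ee_pos: [0.549, 0.0448, 0.1028]
tool_rot: [-145.0, 4.7, -112.8]
wrist_force: [-5.2, -2.3, 1.4]
opening: 0.011
grasp_force: 59.3
 t 15.22 shift [ 0.04  0.03 -0.04] turn [-0.01  0.05  0.06] q [ -3.  22. -27. 135.  98.  33.  40.] F [-5.2 -2.3  1.4] M [-0.5   1.47 -0.25] op 0.011 59.28436875343323
0.3065425143533891
```

Tracking well; 82° (13.7 units) remain.

```bash
python3 -m jog '[[0,0,0,0.55,-0.16,-0.82,0],[0,0,0,0.55,-0.16,-0.82,0],[0,0,0,0.55,-0.16,-0.82,0],[0,0,0,0.55,-0.16,-0.82,0],[0,0,0,0.55,-0.16,-0.82,0],[0,0,0,0.55,-0.16,-0.82,0],[0,0,0,0.55,-0.16,-0.82,0],[0,0,0,0.55,-0.16,-0.82,0],[0,0,0,0.55,-0.16,-0.82,0],[0,0,0,0.55,-0.16,-0.82,0]]'
python3 -m jog '[[0,0,0,0.55,-0.16,-0.82,0],[0,0,0,0.55,-0.16,-0.82,0],[0,0,0,0.55,-0.16,-0.82,0],[0,0,0,0.27,-0.08,-0.4,0],[0,0,0,0.15,-0.04,-0.22,0],[0,0,0,0,0,0,0],[0,0,0,0,0,0,0]]'
python3 -c "
from h import *
goto(K['yellow']-.018*n,toolR(90))
print(r.sense()['moment']@n)"
python3 -m jog '[[0,0,0,0.27,-0.08,-0.4,0],[0,0,0,0.15,-0.04,-0.22,0],[0,0,0,0,0,0,0],[0,0,0,0,0,0,0]]'
python3 -c "
from h import *
goto(K['yellow']-.018*n,toolR(90))
print(r.sense()['moment']@n)"
```

```text
time_s: 16.05
ee_pos: [0.549, 0.0447, 0.1029]
tool_rot: [-165.0, 32.2, -170.1]
wrist_force: [-6.5, -3.4, 2.2]
opening: 0.0106
grasp_force: 59.4
time_s: 16.63
ee_pos: [0.549, 0.0446, 0.1029]
tool_rot: [-179.9, 35.1, 163.3]
wrist_force: [-5.7, -3.1, 2.0]
opening: 0.0109
grasp_force: 59.6
 t 16.63 shift [ 0.04  0.03 -0.04] turn [0.02 0.01 0.14] q [  4.  24. -35. 135.  96.  37. -40.] F [-5.7 -3.1  2. ] M [-0.58  1.53 -0.19] op 0.0109 59.61679995059967
0.40335802767028794
time_s: 16.97
ee_pos: [0.5492, 0.0446, 0.1032]
tool_rot: [177.0, 35.0, 157.9]
wrist_force: [-6.2, -4.0, 3.6]
opening: 0.0104
grasp_force: 78.2
 t 16.97 shift [ 0.04  0.03 -0.05] turn [-0.39  0.14  0.75] q [  4.  24. -36. 135.  96.  37. -44.] F [-6.2 -4.   3.6] M [-1.37  1.36  0.54] op 0.0104 78.18174387328327
1.4134954390378374
```

Yellow is at its stop (1.4 N m). Release, lift and check.

```bash
python3 -m jog '[[0,0,0,0,0,0,0.5],[0,0,0,0,0,0,0.5],[0,0,0,0,0,0,0.5],[0,0,0,0,0,0,0.5],[-0.28,0.08,0.41,0,0,0,0.5],[-0.28,0.08,0.41,0,0,0,0.5],[-0.28,0.08,0.41,0,0,0,0.5],[-0.28,0.08,0.41,0,0,0,0.5],[-0.28,0.08,0.41,0,0,0,0.5],[0,0,0,0,0,0,0.5]]'
python3 - <<'E'
from h import *
goto(K["blue"]+.04*n,toolR(230.5))
cv2.imwrite("pics/w5.png",imaging.camera("wrist"))
E
```

```text
time_s: 17.8
ee_pos: [0.494, 0.0632, 0.1877]
tool_rot: [176.7, 35.1, 157.8]
wrist_force: [0.5, 0.5, -0.5]
opening: 0.0427
grasp_force: 0.0
 t 17.8 shift [ 1.34  2.32 -0.95] turn [-13.4    3.91  19.86] q [  4.   9. -40. 135.  70.  34. -24.] F [ 0.5  0.5 -0.5] M [0.14 0.59 0.02] op 0.0427 0.0
```

View pics/w5.png

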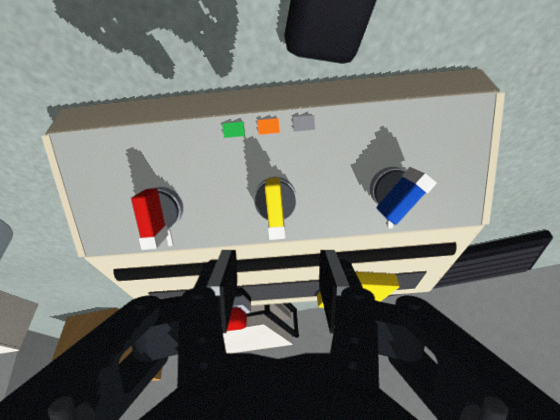

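Red (148,240) and yellow (277,232) both have their white ends up the slope at the marks. Now blue.

```bash
python3 -m jog '[[0.05,0.1,-0.02,-0.55,0.16,0.82,0.5],[0.05,0.1,-0.02,-0.55,0.16,0.82,0.5],[0.05,0.1,-0.02,-0.55,0.16,0.82,0.5],[0.05,0.1,-0.02,-0.55,0.16,0.82,0.5],[0.05,0.1,-0.02,-0.55,0.16,0.82,0.5],[0.05,0.1,-0.02,-0.55,0.16,0.82,0.5],[0.05,0.1,-0.02,-0.55,0.16,0.82,0.5],[0.05,0.1,-0.02,-0.55,0.16,0.82,0.5],[0.05,0.1,-0.02,-0.55,0.16,0.82,0.5],[0.05,0.1,-0.02,-0.55,0.16,0.82,0.5]]'
python3 -m jog '[[0.05,0.1,-0.02,-0.55,0.16,0.82,0.5],[0.05,0.1,-0.02,-0.55,0.16,0.82,0.5],[0.05,0.1,-0.02,-0.55,0.16,0.82,0.5],[0.05,0.1,-0.02,-0.55,0.16,0.82,0.5],[0.05,0.1,-0.02,-0.55,0.16,0.82,0.5],[0.05,0.1,-0.02,-0.55,0.16,0.82,0.5],[0.05,0.1,-0.02,-0.55,0.16,0.82,0.5],[0.05,0.1,-0.02,-0.55,0.16,0.82,0.5],[0.05,0.1,-0.02,-0.55,0.16,0.82,0.5],[0.05,0.1,-0.02,-0.55,0.16,0.82,0.5]]'
python3 -c "
from h import *
goto(K['blue']+.04*n,toolR(230.5))"
```

```text
time_s: 18.68
ee_pos: [0.5148, 0.1015, 0.1757]
tool_rot: [-149.8, 19.1, -135.7]
wrist_force: [0.5, 0.3, -0.1]
opening: 0.0426
grasp_force: 0.0
time_s: 19.52
ee_pos: [0.5348, 0.1415, 0.1676]
tool_rot: [-147.5, -14.1, -84.9]
wrist_force: [0.7, -0.2, 1.7]
opening: 0.0427
grasp_force: 0.0
 t 19.52 shift [ 0.32  0.36 -0.45] turn [-2.34  0.68  3.46] q [  0.  20. -47. 128.  74.  46.  88.] F [ 0.7 -0.2  1.7] M [ 0.1   0.59 -0.04] op 0.0427 0.0
```

```bash
python3 -m jog '[[0.08,0.09,-0.11,-0.55,0.16,0.82,0.5],[0.08,0.09,-0.11,-0.55,0.16,0.82,0.5],[0.08,0.09,-0.11,-0.55,0.16,0.82,0.5],[0.08,0.09,-0.12,-0.55,0.16,0.82,0.5],[0,0,0,-0.14,0.04,0.2,0.5],[0,0,0,0,0,0,0.5]]'
python3 - <<'E'
from h import *
goto(K["blue"]-.018*n,toolR(230.5))
m=imaging.camera_model("wrist");im=imaging.camera("wrist");cv2.imwrite("pics/w6.png",im)
print(proj(m,K["blue"]+.004*n))
E
```

```text
time_s: 20.02
ee_pos: [0.5474, 0.156, 0.1493]
tool_rot: [-156.0, -26.1, -61.1]
wrist_force: [-0.7, 0.4, -0.4]
opening: 0.0426
grasp_force: 0.0
 t 20.02 shift [ 0.81 -0.23 -1.18] turn [-0.03 -0.01  0.01] q [ -1.  24. -47. 126.  78.  48. 110.] F [-0.7  0.4 -0.4] M [ 0.15  0.63 -0.03] op 0.0426 0.0
[278.11053401 235.15993482]
```

View pics/w6.png

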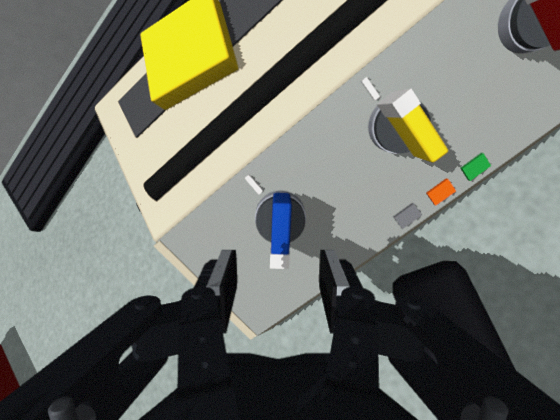

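Blue is centred and aligned at (281,230).

```bash
python3 -m jog '[[0.21,-0.06,-0.3,0,0,0,0.5],[0.2,-0.06,-0.3,0,0,0,0.5],[0.2,-0.05,-0.3,0,0,0,0.5],[0.2,-0.05,-0.28,0,0,0,0.5],[0,0,0,0,0,0,0.5],[0,0,0,0,0,0,0],[0,0,0,0,0,0,0],[0,0,0,0,0,0,0],[0,0,0,0,0,0,0],[0,0,0,0,0,0,0]]'
python3 -c "
from h import *
goto(K['blue']-.018*n,toolR(230.5))"
python3 -m jog '[[0,0,0,0.55,-0.16,-0.82,0],[0,0,0,0.55,-0.16,-0.82,0],[0,0,0,0.55,-0.16,-0.82,0],[0,0,0,0.55,-0.16,-0.82,0],[0,0,0,0.55,-0.16,-0.82,0],[0,0,0,0.55,-0.16,-0.82,0],[0,0,0,0.55,-0.16,-0.82,0],[0,0,0,0.55,-0.16,-0.82,0],[0,0,0,0.55,-0.16,-0.82,0],[0,0,0,0.55,-0.16,-0.82,0]]'
python3 -c "
from h import *
goto(K['blue']-.018*n,toolR(170.5))
print(r.sense()['moment']@n)"
```

```text
time_s: 20.9
ee_pos: [0.5774, 0.1461, 0.1032]
tool_rot: [-156.0, -26.1, -61.2]
wrist_force: [-9.6, -2.6, 0.8]
opening: 0.0106
grasp_force: 58.8
 t 20.9 shift [ 0.06  0.02 -0.03] turn [-0.02 -0.01  0.03] q [ -2.  31. -44. 126.  87.  48. 104.] F [-9.6 -2.6  0.8] M [-0.34  1.96 -0.85] op 0.0106 58.83109152317047
time_s: 21.73
ee_pos: [0.5776, 0.1461, 0.1034]
tool_rot: [-145.2, 5.5, -114.2]
wrist_force: [-7.5, -3.3, 0.9]
opening: 0.0106
grasp_force: 58.6
 t 21.73 shift [ 0.05  0.02 -0.03] turn [-0.01  0.03  0.08] q [ -1.  31. -45. 126.  87.  49.  44.] F [-7.5 -3.3  0.9] M [-0.63  1.83 -0.38] op 0.0106 58.59113931655884
0.32487250567221587
```

```bash
python3 -m jog '[[0,0,0,0.55,-0.16,-0.82,0],[0,0,0,0.55,-0.16,-0.82,0],[0,0,0,0.55,-0.16,-0.82,0],[0,0,0,0.55,-0.16,-0.82,0],[0,0,0,0.55,-0.16,-0.82,0],[0,0,0,0.55,-0.16,-0.82,0],[0,0,0,0.55,-0.16,-0.82,0],[0,0,0,0.55,-0.16,-0.82,0],[0,0,0,0.55,-0.16,-0.82,0],[0,0,0,0.55,-0.16,-0.82,0]]'
python3 -m jog '[[0,0,0,0.55,-0.16,-0.82,0],[0,0,0,0.55,-0.16,-0.82,0],[0,0,0,0.55,-0.16,-0.82,0],[0,0,0,0.27,-0.08,-0.4,0],[0,0,0,0.27,-0.08,-0.4,0],[0,0,0,0,0,0,0],[0,0,0,0,0,0,0]]'
python3 -c "
from h import *
goto(K['blue']-.018*n,toolR(90))
print(r.sense()['moment']@n)"
python3 -m jog '[[0,0,0,0.2,-0.06,-0.3,0],[0,0,0,0.15,-0.04,-0.22,0],[0,0,0,0,0,0,0],[0,0,0,0,0,0,0]]'
python3 -c "
from h import *
goto(K['blue']-.018*n,toolR(90))
print(r.sense()['moment']@n)"
```

```text
time_s: 22.57
ee_pos: [0.5777, 0.1459, 0.1035]
tool_rot: [-166.0, 32.5, -171.9]
wrist_force: [-7.5, -4.9, 2.9]
opening: 0.0108
grasp_force: 58.8
time_s: 23.15
ee_pos: [0.5778, 0.1457, 0.1036]
tool_rot: [178.1, 35.0, 159.9]
wrist_force: [-5.5, -5.0, 3.0]
opening: 0.0105
grasp_force: 66.4
 t 23.15 shift [ 0.05  0.03 -0.04] turn [-0.24  0.09  0.53] q [ -0.  32. -47. 125.  87.  50. -39.] F [-5.5 -5.   3. ] M [-1.45  1.58  0.19] op 0.0105 66.4448472353979
1.2062634314734024
time_s: 23.48
ee_pos: [0.5778, 0.1457, 0.1037]
tool_rot: [175.6, 34.8, 155.4]
wrist_force: [-7.3, -5.7, 3.7]
opening: 0.0108
grasp_force: 90.1
 t 23.48 shift [ 0.05  0.03 -0.04] turn [-0.58  0.18  1.03] q [ -0.  32. -47. 125.  87.  50. -43.] F [-7.3 -5.7  3.7] M [-2.06  1.7   0.92] op 0.0108 90.1371175982058
2.159033854531652
```

Blue is against its stop. Release, retreat well clear and verify.

```bash
python3 -m jog '[[0,0,0,0,0,0,0.5],[0,0,0,0,0,0,0.5],[0,0,0,0,0,0,0.5],[0,0,0,0,0,0,0.5],[-0.28,0.08,0.41,0,0,0,0.5],[-0.28,0.08,0.41,0,0,0,0.5],[-0.28,0.08,0.41,0,0,0,0.5],[-0.28,0.08,0.41,0,0,0,0.5],[-0.28,0.08,0.41,0,0,0,0.5],[-0.1,0.08,0.41,0,0,0,0.5]]'
python3 -m jog '[[0,0,0.4,0,0,0,0.5],[0,0,0.4,0,0,0,0.5],[0,0,0,0,0,0,0.5],[0,0,0,0,0,0,0.5]]'
python3 - <<'E'
from h import *
m=imaging.camera_model("wrist");im=imaging.camera("wrist");cv2.imwrite("pics/w7.png",im)
h=cv2.cvtColor(im,cv2.COLOR_BGR2HSV)
for c in K:
    A=K[c]+.004*n;u,v=proj(m,A).astype(int)
    B=np.zeros(h.shape[:2],np.uint8);B[max(v-45,0):v+45,max(u-22,0):u+22]=1
    M=mask(im,c)&(B>0);V=h[...,2];M&=V>np.percentile(V[M],90)*.85
    k=cv2.morphologyEx(M.astype(np.uint8),cv2.MORPH_OPEN,np.ones((5,5)))
    cs=max(cv2.findContours(k,0,1)[0],key=cv2.contourArea)
    P=np.array([onplane(m,p[0].astype(float),A) for p in cs])-A
    R=cv2.minAreaRect(np.c_[P@left,P@up].astype(np.float32)*1000);bx=cv2.boxPoints(R);e=max((bx[1]-bx[0],bx[2]-bx[1]),key=np.linalg.norm)
    print(c,np.round(R[1],1),"phi",(np.degrees(np.arctan2(e[0],e[1]))+90)%180-90)
E
```

```text
time_s: 24.32
ee_pos: [0.518, 0.1672, 0.2028]
tool_rot: [175.3, 34.8, 155.2]
wrist_force: [0.3, -0.5, -0.1]
opening: 0.0427
grasp_force: 0.0
time_s: 24.65
ee_pos: [0.5198, 0.1667, 0.2349]
tool_rot: [175.1, 34.9, 155.0]
wrist_force: [0.1, -0.2, -0.9]
opening: 0.0423
grasp_force: 0.0
red [10.6 32.5] phi -0.021972656
yellow [11.  33.1] phi -0.056762695
blue [ 9.9 32.1] phi -0.12145996
```

View pics/w7.png

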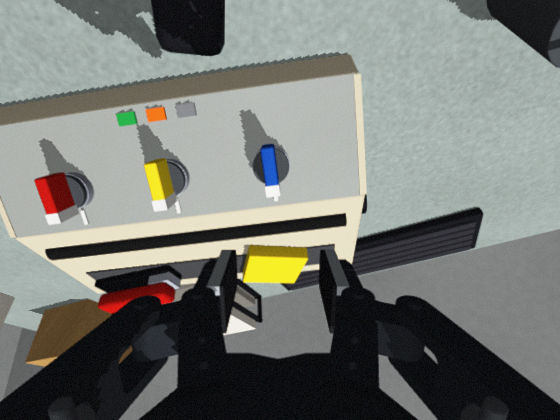

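All three bars measure within about 0.1° of straight up the slope, white ends at their marks: red (55,217), yellow (160,204), blue (272,191). The stapler and notes look undisturbed, and the gripper is clear.

```bash
python3 -c "
from rig import r
print(r.close_job())"
```

```text
the job is handed in; nothing more can be done
None
```

I tightened the red, yellow and blue screws in that order, each to its end stop with its white end at the mark, then let go of the knobs and handed the job in after about 25 s of the 64 s limit.

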